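# Serve the tart with the cake lifter

## Robot

A 7-joint arm with a two-finger parallel gripper is mounted at the origin on the work surface. World frame = base frame: x ahead of the robot, y to its left, z up, the work surface at z = 0. Lengths are in m, angles in rad, forces in N, time in s.
With the tool pointing down it reaches from about 0.425 to 0.925 m from the base axis. Payload 6.8 kg.
Tool frame: the origin (TCP) lies midway between the tips of the shut fingers; the grasp point (between the pads) lies 19 mm behind it; x points along the fingers, y is the direction in which the jaws open and shut, and the axes are right-handed (so a half turn about x gives the same grasp; the last joint's range is limited). The gripper opens to 85 mm and grips with 20 to 120 N. Pads are 22 mm wide; open, the fingers measure 114 mm over their backs; the gripper's body (76 mm by 85 mm) begins 54 mm behind the grasp point. The pads swing forward as they close: fully open they stand 13 mm farther back than shut.
Start: joints at [1.048, 0.477, 0.022, 1.555, -0.011, 1.109, -0.083], TCP at [0.272, -0.618, 0.231] pointing down, gripper open.
Joint ranges: [-2.96, 2.96], [-0.34, 2.1], [-1.41, 1.46], [0.24, 2.44], [-1.37, 4.51], [0.17, 1.92], [-2.96, 2.96]. Speed limits (rad/s): [2.39, 2.39, 3.14, 3.14, 3.14, 3.14, 3.14].

## Interface

Orientations are given as a rotation vector (axis times angle).
In Python, from bench import r gives the robot as it stands.
- The arm moves only by the tool carry_out, never from a script. Its argument "targets" is one flat list of numbers, 7 for each row, row after row: the finger opening in m, from 0 to 0.0854, then the shift along the tool's x, y, z in m, then the turn, a rotation vector about the tool's x, y, z in units of 5 degrees (1.0 is 5 degrees). A call has 1 to 12 rows; each row is the pose to reach, as a shift and turn from the pose measured when the call began, along the tool's axes at that moment; what a row does not reach only later rows make up. A row lasts 1/8 s, in which the tool goes at most 62.5 mm and 10.7 degrees, less where a joint would pass 70% of its speed; a pose out of reach is approached as far as the arm can. A call with a gripper value outside its range is refused whole. The fingers move at their own pace and stop on an object; "squeeze" is the grip in N (left out, the last holds). Time passes only in rows, so rows that repeat a pose let the fingers close. It gives the time, the measured TCP pose, the force and the opening at its end, in the units of the state.
- r.get_obs(): the state, without advancing time (a new reading comes with each control period).
- r.grab_frame(name): name is "scene" or "side" or "wrist"; returns the picture (384x512x3 uint8, blue, green, red); there is no depth.
- r.camera_info(name): a dict with "fx", "fy", "cx", "cy" (pixels), "D" ([k1, k2, p1, p2, k3] as OpenCV has them; the pictures are not rectified), "xyz" and "orientation" of the camera in the world. Camera axes: x right, y up, looking along -z (the intrinsics and any distortion apply to the point x, -y, -z); pixel columns grow to the right and rows downward; lengths in m; the calibration is good to about 2 mm. A picture is of the moment at which its call begins: read the wrist's pose just before it. camera_info takes no time and is no camera call; for the wrist camera it gives the pose at the moment of the call.
- r.hand_in(): hands the job in, once; it reports no verdict.
The state is a dict: "clock": time; "joints": joint angles; "qvel": joint speeds; "tau": joint torques, N m; "tcp_pos": TCP position; "orientation": TCP orientation; "contact_force": force on the tool from outside, world axes, zero at the start; "moment": the same for the moment, N m; "grip_width": finger opening in m.
Only numpy, scipy, OpenCV 4.12 (cv2) and the standard library are available. Lean on these libraries where they do the work, as an engineer would, in place of code of your own. Each camera call takes 0.05 s, during which the arm holds its last target. There are 200 camera calls.

## Task

Take the cake lifter out of its wooden holder, where only its steel neck is free to grip, lay it flat on the bare sideboard top, let go, and take it again by its wooden handle. Slide its blade under the lattice tart on the baking sheet (the raised lip stops the tart from sliding off), lift the tart clear and set it gently, flat and right side up, in the middle of the round wooden board, without touching it with the fingers. Finally lay the lifter flat on the bare sideboard top again, and leave the two small biscuits and the other things where they are.

Things in the scene. Friction and masses are not known exactly. Their poses are not given: they have to be found in the camera images.
- lifter: Cake lifter, 280 mm long, 150 g. Origin under the middle of the neck; x points to the blade's tip, z up. Steel blade x = 35 to 135, 85 wide, 2 thick, underside z = 0; steel neck x = -35 to 30, 10 wide, z = 7 to 15; flat-sided oak handle x = -145 to -35, 20 wide, z = 0 to 22. Balances about 20 mm ahead of the origin. Starts with its handle down in the holder, blade and neck outside.
- lifter_neck (a point): Middle of the lifter's neck, 11 mm above its underside.
- lifter_grip (a point): Middle of the lifter's wooden handle, 90 mm behind the neck's middle, 11 mm above its underside; the place to hold it while lifting the tart.
- lifter_tip (a point): Middle of the blade's straight front edge, 135 mm ahead of the neck's middle, 1 mm above its underside.
- holder: Fixed wooden holder: two upright walls 115 long, 12 thick, 45 high with a gap of 40 between them and a back wall; open at the top and at the front (+x), no floor. Origin on the sideboard in the middle of the gap; walls run along x, -65 to 50. The lifter's handle lies in the gap, too deep for fingers.
- sheet: Fixed steel baking sheet, 300 (x) x 200 (y) x 10 mm thick, flat on top. Origin under its centre. Along its -y edge a lip 4 thick stands 12 mm above the top (inner face at y = -96); the other three edges are open.
- tart: Round lattice tart, the only large round thing on the sheet, rigid, 106 mm across and 18 high, about 110 g. Origin at the centre of its underside. Its edge is undercut: the flat underside is 82 across, the bevel rises 7 mm to 102 across. It starts on the sheet, up to 25 mm from the lip.
- board: Fixed round wooden serving board, 190 across, 15 mm high. Origin under its centre.
- board_top (a point): Centre of the board's top face, where the tart goes.
- biscuit_a: Small round biscuit, 44 across, 11 high, on the -x end of the sheet; stays there.
- biscuit_b: Small round biscuit, 44 across, 11 high, on the +x end of the sheet; stays there.
- jar: Glass jar, 64 across, 95 high, a bystander.
- mug: White mug, 80 across, 90 high, a bystander.
- mill: Wooden pepper mill, 52 across, 155 high, a bystander.
- bowl: Wooden bowl, 140 across, 50 high, a bystander.
Mind the look-alikes: they are no part of the job. Leave any purple or turquoise look-alike of the holder alone.

How it is judged:
By the outcome, as a careful person would: the job done as asked, in the order asked, and still so for the second after the job is handed in, with the robot touching nothing.
It also fails if it takes over 72 s, if anything falls off the work surface, if the arm or the gripper's body presses on something with over 40 N, if the wrist force passes 120 N, or if a joint passes its speed limit or range.

## Working session

There is one attempt and no reset: what is moved stays moved. The work goes in short steps, Python scripts to look and compute and a tool call to move; the robot and the scene stay as the last step left them, time stands still between calls to the robot, and variables do not carry over. Pictures are saved under pics/ and viewed, about 8 in all and at most 12, crops included, and the job is handed in when it is done.

Besides the shell and the picture viewer there is one more tool, called by a JSON object that holds its "method" and its "body", one argument or row to a line. carry_out: Moves the arm, as the interface text tells. Its arguments: {"type":"object","properties":{"targets":{"type":"array","items":{"type":"number"}},"squeeze":{"type":"number"}},"required":["targets"]}

```bash
ls; mkdir -p pics; cat > h.py <<'E'
import numpy as np, cv2
from scipy.spatial.transform import Rotation as R
from bench import r
def rot(o):
    o=np.array(o,float)
    return R.from_rotvec(o) if o.shape==(3,) else (R.from_quat(o) if o.shape==(4,) else R.from_matrix(o))
def px2w(ci,px,z):
    K=np.array([[ci['fx'],0,ci['cx']],[0,ci['fy'],ci['cy']],[0,0,1]]);
    u=cv2.undistortPoints(np.array(px,float).reshape(-1,1,2),K,np.array(ci['D'],float)).reshape(-1,2)
    d=rot(ci['orientation']).apply(np.c_[u[:,0],-u[:,1],-np.ones(len(u))]); o=np.array(ci['xyz'])
    z=np.broadcast_to(z,len(u)); return o+d*((z-o[2])/d[:,2])[:,None]
def w2px(ci,P):
    K=np.array([[ci['fx'],0,ci['cx']],[0,ci['fy'],ci['cy']],[0,0,1]])
    p=rot(ci['orientation']).inv().apply(np.atleast_2d(P)-np.array(ci['xyz']))*[1,-1,-1]
    return cv2.projectPoints(p,np.zeros(3),np.zeros(3),K,np.array(ci['D'],float))[0].reshape(-1,2)
E
python3 - <<'E'
from h import *
import json
s=r.get_obs(); print(s)
for n in("scene","side","wrist"):
    ci=r.camera_info(n);print(n,ci)
    json.dump({k:np.array(v).tolist() for k,v in ci.items()},open(n+'0.json','w'))
    f=r.grab_frame(n);cv2.imwrite(f'pics/{n}0.png',f)
a=cv2.imread('pics/scene0.png')
cv2.imwrite('pics/scene0b.png',cv2.resize(a,(800,600),interpolation=cv2.INTER_CUBIC))
E
```

```text
pics
{'clock': 0.0, 'joints': array([ 1.04789332,  0.47779636,  0.02236323,  1.55648441, -0.01148792,
        1.10929789, -0.08310611]), 'qvel': array([ 1.28623479e-03, -1.39044465e-04,  1.36341989e-03,  1.51548055e-03,
        1.65372929e-03,  5.64759571e-04,  7.67930113e-05]), 'tau': array([-2.12438777e-04, -5.96443534e+01,  1.60789009e+00, -2.81196696e+01,
        1.24652154e-02,  9.27776797e-03,  2.43896892e-05]), 'tcp_pos': array([ 0.27175437, -0.61721405,  0.23031478]), 'orientation': array([ 1.99300355,  0.4213085 , -1.99409896]), 'contact_force': array([-0.17590416,  0.2800875 , -0.27846832]), 'moment': array([-0.0034834, -0.0035609, -0.0069338]), 'grip_width': 0.08551548589717403}
scene {'fx': 391.5075155575777, 'fy': 391.5075155575777, 'cx': 262.3828274315938, 'cy': 190.83502403092493, 'D': array([-0.0249921,  0.       ,  0.       ,  0.       ,  0.       ]), 'xyz': array([ 1.0834395 , -0.5507996 ,  1.14369543]), 'orientation': array([0.58600596, 0.26067312, 0.80502018])}
side {'fx': 412.36311118522246, 'fy': 412.36311118522246, 'cx': 251.87607051720497, 'cy': 185.9732018553263, 'D': array([0.0382414, 0.       , 0.       , 0.       , 0.       ]), 'xyz': array([0.31635106, 1.0127689 , 0.82164434]), 'orientation': array([ 0.13774172, -1.34356867, -2.65341176])}
wrist {'fx': 277.94674556755325, 'fy': 277.94674556755325, 'cx': 257.5014685531189, 'cy': 189.83521046499823, 'D': array([0.01602006, 0.        , 0.        , 0.        , 0.        ]), 'xyz': array([ 0.34456253, -0.58513345,  0.37185782]), 'orientation': array([-0.28078978,  0.18668609, -1.14495876])}
```

View pics/scene0b.png

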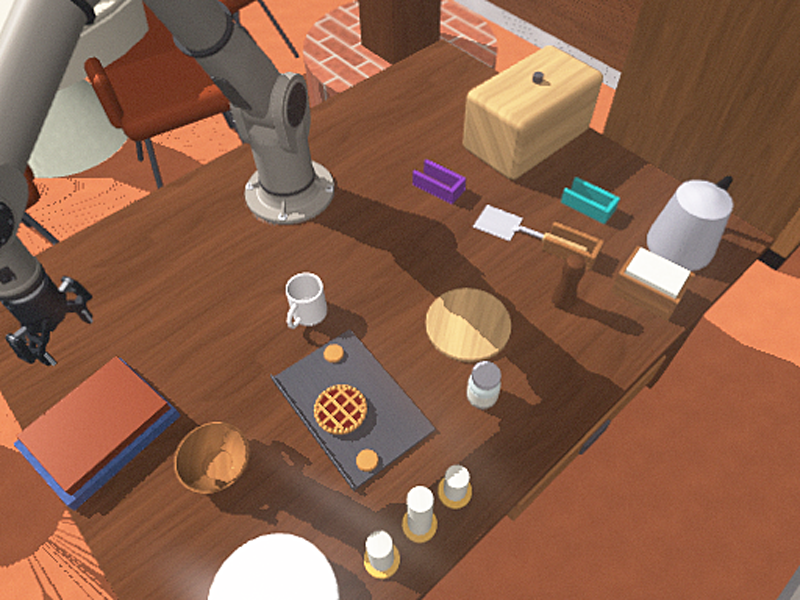

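The full scene shows the oak holder with the lifter at about (570,240), blade at (497,222). The purple (440,180) and turquoise (590,198) holders are look-alikes. The sheet with the tart is at (340,408), and the board is at (468,324). I'll check an enlarged crop next.

```bash
python3 - <<'E'
import cv2,numpy as np
a=cv2.imread('pics/scene0.png');
A=cv2.resize(a[115:187,290:400],None,fx=3.6,fy=3.6,interpolation=cv2.INTER_CUBIC)
B=cv2.resize(a[200:320,160:340],None,fx=2.2,fy=2.8,interpolation=cv2.INTER_CUBIC)[:,:396]
s=cv2.imread('pics/side0.png'); S=cv2.resize(s,(400,300),interpolation=cv2.INTER_AREA)
W=np.zeros((600,800,3),np.uint8)
W[:A.shape[0],:A.shape[1]]=A; W[262:262+B.shape[0],:B.shape[1]]=B; W[:300,400:]=S
w=cv2.resize(cv2.imread('pics/wrist0.png'),(400,300)); W[300:,400:]=w
cv2.imwrite('pics/c1.png',W)
E
```

```text
(no output)
```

View pics/c1.png

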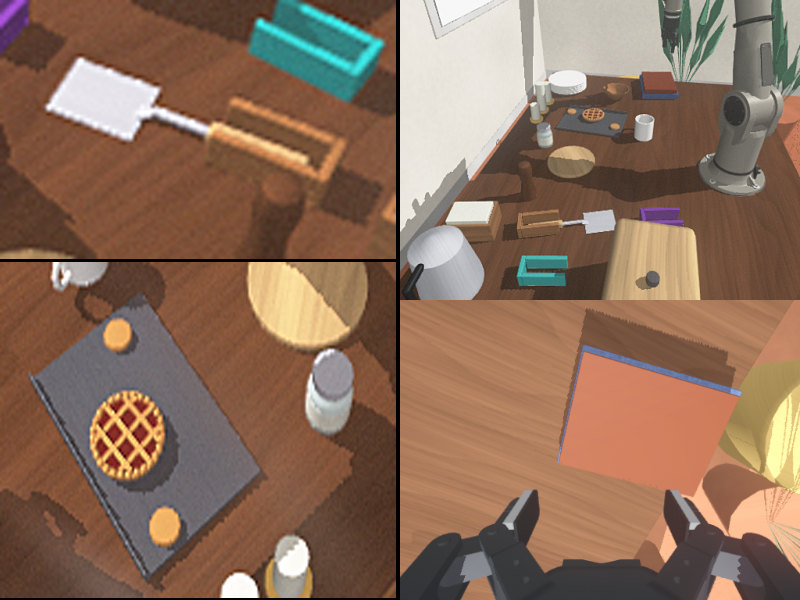

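```bash
python3 - <<'E'
from h import *
ci=r.camera_info('scene')
A=lambda p:[(290+u/3.6,115+v/3.6) for u,v in p]
B=lambda p:[(160+u/2.2,200+(v-262)/2.8) for u,v in p]
C=lambda p:[(u*.64,v*.64) for u,v in p]
def sh(n,P,z):print(n,np.round(px2w(ci,P,z),3)[:,:2].tolist())
sh('blade 78,58 tip-r;47,108 ;133,140;160,88',A([(77,58),(47,108),(133,140),(160,90)]),.002)
sh('neck',A([(155,112),(210,133)]),.013)
sh('handle top',A([(212,135),(305,160)]),.022)
sh('holder top corners',A([(230,100),(345,142),(328,178),(208,155)]),.045)
sh('sheet top: right(+), bottom, topcorner',B([(145,297),(260,470)]),.010)
sh('lip top',B([(32,375),(150,577)]),.022)
sh('tart top ',B([(128,434)]),.018+.010)
sh('tart edges L R T B',B([(91,434),(165,434),(128,390),(128,479)]),.022)
sh('biscuits',B([(117,333),(165,524)]),.021)
sh('board LRTB',C([(426,322),(511,324),(468,289),(470,359)]),.014)
sh('mug top,jar top,mill top,bowl',C([(307,285),(487,373)]),.09)
sh('mill',C([(573,263)]),.155)
sh('bowl',C([(212,455)]),.05)
sh('purple',C([(440,175)]),.045)
E
```

```text
blade 78,58 tip-r;47,108 ;133,140;160,88 [[0.388, 0.346], [0.418, 0.267], [0.513, 0.302], [0.483, 0.379]]
neck [[0.507, 0.341], [0.567, 0.362]]
handle top [[0.574, 0.355], [0.662, 0.4]]
holder top corners [[0.565, 0.388], [0.683, 0.43], [0.701, 0.379], [0.599, 0.312]]
sheet top: right(+), bottom, topcorner [[0.463, -0.158], [0.747, -0.181]]
lip top [[0.44, -0.353], [0.74, -0.374]]
tart top  [[0.596, -0.296]]
tart edges L R T B [[0.558, -0.333], [0.629, -0.255], [0.551, -0.26], [0.636, -0.328]]
biscuits [[0.479, -0.225], [0.709, -0.322]]
board LRTB [[0.553, -0.023], [0.683, 0.112], [0.552, 0.111], [0.685, -0.018]]
mug top,jar top,mill top,bowl [[0.346, -0.183], [0.756, -0.052]]
mill [[0.718, 0.238]]
bowl [[0.518, -0.539]]
purple [[0.259, 0.301]]
```

```bash
cat >> h.py <<'E'
def goal(pos,ldir,flip=0,pitch=0):
    """TCP pose: tool x down, jaws across a lifter pointing along yaw ldir (deg); pitch>0 = lifter tip down. prints shift/turn"""
    s=r.get_obs(); R0=rot(s['orientation']); p0=np.array(s['tcp_pos'])
    a=np.deg2rad(ldir); l=np.array([np.cos(a),np.sin(a),0]); x=np.array([0,0,-1.]); 
    y=np.cross([0,0,1],l)*(-1 if flip else 1); Rg=R.from_matrix(np.c_[x,y,np.cross(x,y)])
    left=np.cross([0,0,1],l); Rg=R.from_rotvec(left*np.deg2rad(pitch))*Rg
    sh=R0.inv().apply(np.array(pos)-p0); t=np.rad2deg((R0.inv()*Rg).as_rotvec())/5
    print('shift',np.round(sh,4),'turn',np.round(t,3),'dist',round(float(np.linalg.norm(sh)),3)); return sh,t
def st():
    s=r.get_obs(); m=rot(s['orientation']).as_matrix()
    print('t',round(s['clock'],2),'tcp',np.round(s['tcp_pos'],4),'yawy',round(np.degrees(np.arctan2(m[1,1],m[0,1])),1),'x',np.round(m[:,0],3),'y',np.round(m[:,1],3),'q',np.round(s['joints'],2),'F',np.round(s['contact_force'],1),'M',np.round(s['moment'],2),'g',round(s['grip_width'],4)); return s
E
python3 - <<'E'
from h import *
st()
for f in(0,1): goal([.53,.352,.20],-160.4,f)
E
```

```text
t 0.15 tcp [ 0.2719 -0.6174  0.2306] yawy -66.2 x [-0.001  0.001 -1.   ] y [ 0.403 -0.915 -0.001] q [ 1.05  0.48  0.02  1.56 -0.01  1.11 -0.08] F [-0.7  0.9 -0.3] M [-0.01 -0.01 -0.03] g 0.0855
shift [ 0.0315 -0.7831 -0.6269] turn [0.834 0.002 0.015] dist 1.004
shift [ 0.0315 -0.7831 -0.6269] turn [-3.5166e+01 -2.4000e-02  3.0000e-03] dist 1.004
```

{"method": "carry_out", "body": {
  "targets": [0.06,0.03,-0.783,-0.627,0.83,0,0,0.06,0.03,-0.783,-0.627,0.83,0,0,0.06,0.03,-0.783,-0.627,0.83,0,0,0.06,0.03,-0.783,-0.627,0.83,0,0,0.06,0.03,-0.783,-0.627,0.83,0,0,0.06,0.03,-0.783,-0.627,0.83,0,0,0.06,0.03,-0.783,-0.627,0.83,0,0,0.06,0.03,-0.783,-0.627,0.83,0,0,0.06,0.03,-0.783,-0.627,0.83,0,0,0.06,0.03,-0.783,-0.627,0.83,0,0,0.06,0.03,-0.783,-0.627,0.83,0,0,0.06,0.03,-0.783,-0.627,0.83,0,0]
}}

```text
clock: 1.65
tcp_pos: [0.4651, 0.1084, 0.2092]
orientation: [2.036, 0.353, -2.036]
contact_force: [0.7, -1.1, 0.5]
grip_width: 0.0598
```

```bash
python3 - <<'E'
from h import *
st(); goal([.53,.352,.20],-160.4)
E
```

```text
t 1.65 tcp [0.4651 0.1084 0.2092] yawy -70.4 x [-0.     0.001 -1.   ] y [ 0.335 -0.942 -0.001] q [ 0.07  0.21 -0.48  2.01  0.12  0.94 -1.7 ] F [ 0.7 -1.1  0.5] M [-0.01 -0.09 -0.01] g 0.0598
shift [ 0.0094 -0.2077 -0.1428] turn [-0.003 -0.003  0.012] dist 0.252
```

{"method": "carry_out", "body": {
  "targets": [0.06,0.01,-0.208,-0.143,0,0,0,0.06,0.01,-0.208,-0.143,0,0,0,0.06,0.01,-0.208,-0.143,0,0,0,0.06,0.01,-0.208,-0.143,0,0,0,0.06,0.01,-0.208,-0.143,0,0,0,0.06,0.01,-0.208,-0.143,0,0,0]
}}

```text
clock: 2.4
tcp_pos: [0.5297, 0.3522, 0.1987]
orientation: [2.034, 0.352, -2.037]
contact_force: [0.5, -1.3, -0.3]
grip_width: 0.06
```

```bash
python3 - <<'E'
from h import *
st(); ci=r.camera_info('wrist'); f=r.grab_frame('wrist')
np.save('w1.npy',ci,allow_pickle=True); cv2.imwrite('pics/w1.png',cv2.resize(f,(800,600),interpolation=cv2.INTER_CUBIC))
E
```

```text
t 2.4 tcp [0.5297 0.3522 0.1987] yawy -70.4 x [-0.001  0.    -1.   ] y [ 0.336 -0.942 -0.   ] q [-0.31  0.49 -0.51  1.66  0.27  1.06 -2.13] F [ 0.5 -1.3 -0.3] M [-0.04 -0.02 -0.02] g 0.06
```

View pics/w1.png

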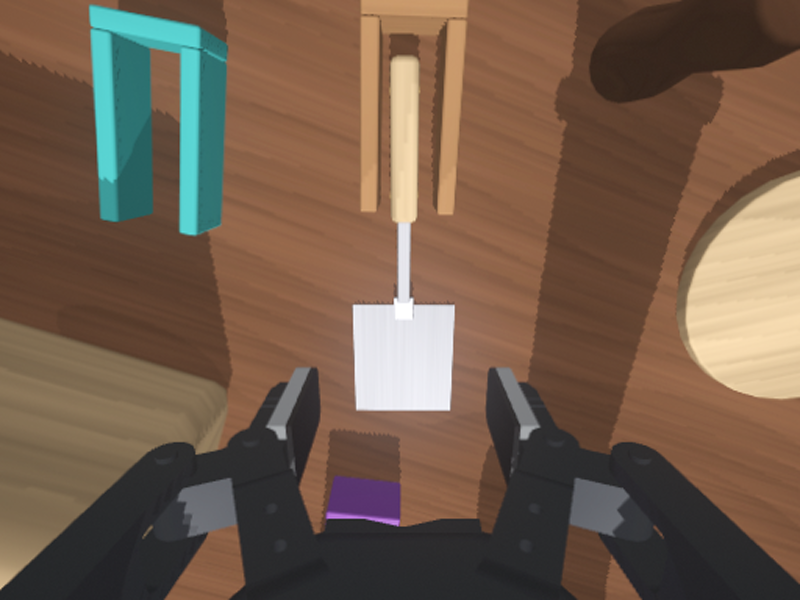

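The wrist view shows the lifter straight ahead: blade tip edge at (403,410), blade base at (404,305), neck from (404,298) to (404,224) and handle end at (404,57), inside the oak holder.

```bash
python3 - <<'E'
from h import *
ci=np.load('w1.npy',allow_pickle=True).item()
c=lambda *p:[(u*.64,v*.64) for u,v in p]
tip,base=px2w(ci,c((403,410),(404,305)),.002)[:,:2]
n=px2w(ci,c((404,298),(404,224)),.015)[:,:2]; h=px2w(ci,c((404,222),(404,57)),.022)[:,:2]
hf=px2w(ci,c((369,211),(446,214)),.045)[:,:2]
cor=px2w(ci,c((357,411),(450,410),(454,305),(353,304)),.002)[:,:2]
print(tip,base,np.linalg.norm(tip-base),'neck',n,'h',h,np.linalg.norm(h[0]-h[1]),'holder front',hf.mean(0)); print(cor)
d=(tip-h[1]);L=np.linalg.norm(d);d/=L;print(L,'yaw',np.degrees(np.arctan2(d[1],d[0])),'neckmid',tip-.135*d,h[1]+.145*d)
bt=px2w(ci,c((678,305),(780,398)),.015);print(bt)
E
```

```text
[0.3983607  0.30546992] [0.49261215 0.33828425] 0.09980038470385191 neck [[0.50243662 0.34183155]
 [0.55729372 0.36148631]] h [[0.55968425 0.36235757]
 [0.66005014 0.3983215 ]] 0.1066148040423445 holder front [0.56971547 0.3634766 ]
[[0.38349221 0.34398646]
 [0.41258227 0.2658248 ]
 [0.50649995 0.29945055]
 [0.47927731 0.37817749]]
0.27767387303324625 yaw -160.4645038494161 neckmid [0.52558936 0.35061267] [0.52339714 0.34983484]
[[0.56961816 0.13668743 0.015     ]
 [0.52542867 0.01395528 0.015     ]]
```

```bash
python3 - <<'E'
from h import *
goal([.520,.3485,.003],-160.4)
E
```

```text
shift [ 0.1959 -0.001   0.0102] turn [-0.012  0.01  -0.002] dist 0.196
```

{"method": "carry_out", "body": {
  "targets": [0.06,0.06,-0.001,0.01,0,0,0,0.06,0.12,-0.001,0.01,0,0,0,0.06,0.165,-0.001,0.01,0,0,0,0.06,0.185,-0.001,0.01,0,0,0,0.06,0.195,-0.001,0.01,0,0,0,0.06,0.195,-0.001,0.01,0,0,0,0.0,0.195,-0.001,0.01,0,0,0,0.0,0.195,-0.001,0.01,0,0,0,0.0,0.195,-0.001,0.01,0,0,0,0.0,0.195,-0.001,0.01,0,0,0,0.0,0.195,-0.001,0.01,0,0,0],
  "squeeze": 70
}}

```text
clock: 3.82
tcp_pos: [0.5206, 0.3489, 0.0048]
orientation: [2.037, 0.351, -2.036]
contact_force: [-1.3, -0.5, 6.1]
grip_width: 0.0076
```

```bash
python3 - <<'E'
from h import *
st();goal([.520,.3485,.09],-160.4);goal([.46,.20,.09],-94);goal([.46,.20,.09],-60)
E
```

```text
t 3.83 tcp [0.5206 0.3489 0.0048] yawy -70.5 x [ 0.  0. -1.] y [ 0.334 -0.942 -0.   ] q [-0.39  0.72 -0.42  1.8   0.42  0.72 -2.26] F [-1.3 -0.5  6.1] M [-0.26  0.2  -0.06] g 0.0076
shift [-0.0852  0.0002  0.0007] turn [-0.014 -0.003  0.   ] dist 0.085
shift [-0.0853  0.1201  0.1069] turn [-1.3294e+01 -3.0000e-03 -2.0000e-03] dist 0.182
shift [-0.0853  0.1201  0.1069] turn [-2.0094e+01 -3.0000e-03 -3.0000e-03] dist 0.182
```

{"method": "carry_out", "body": {
  "targets": [0.0,0,0,0,0,0,0,0.0,-0.01,0,0,0,0,0,0.0,-0.02,0,0,0,0,0,0.0,-0.04,0,0,0,0,0,0.0,-0.065,0,0,0,0,0,0.0,-0.085,0,0,0,0,0,0.0,-0.085,0,0,0,0,0]
}}

```text
clock: 4.7
tcp_pos: [0.5218, 0.3499, 0.0922]
orientation: [2.041, 0.352, -2.033]
contact_force: [0.5, -0.2, -2.0]
grip_width: 0.0079
```

```bash
python3 - <<'E'
from h import *
st();ci=r.camera_info('wrist'); f=r.grab_frame('wrist');g=r.grab_frame('side')
np.save('w2.npy',ci,allow_pickle=True)
W=np.zeros((600,800,3),np.uint8);W[:300,:400]=cv2.resize(f,(400,300));W[:300,400:]=cv2.resize(g,(400,300))
W[300:,:]=cv2.resize(g[120:210,140:380],(800,300),interpolation=cv2.INTER_CUBIC)
cv2.imwrite('pics/w2.png',W);cv2.imwrite('pics/w2raw.png',f)
E
```

```text
t 4.7 tcp [0.5218 0.3499 0.0922] yawy -70.5 x [ 0.004  0.003 -1.   ] y [ 0.334 -0.943 -0.001] q [-0.34  0.6  -0.47  1.76  0.35  0.86 -2.21] F [ 0.5 -0.2 -2. ] M [-0.05 -0.   -0.  ] g 0.0079
```

View pics/w2.png

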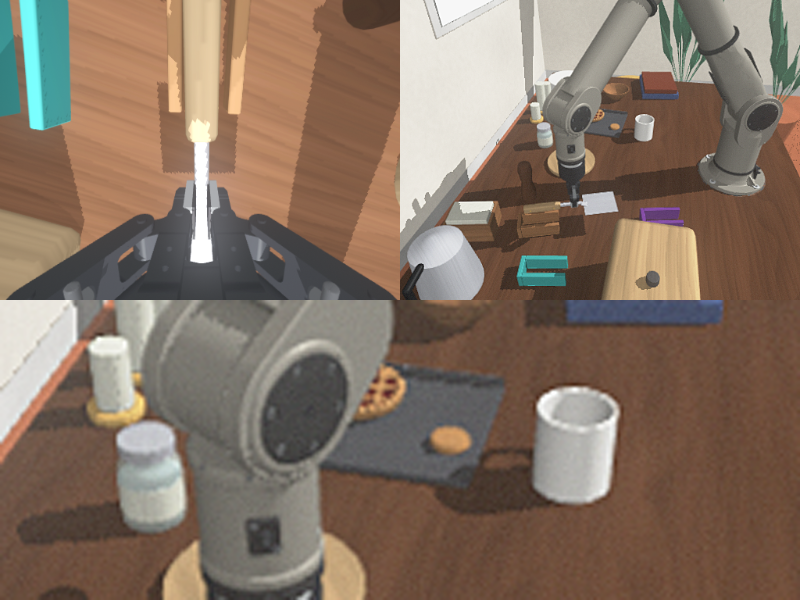

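```bash
python3 - <<'E'
from h import *
goal([.46,.196,.092],-94)
E
```

```text
shift [-0.0023  0.1236  0.108 ] turn [-1.3295e+01 -0.0000e+00 -4.0000e-03] dist 0.164
```

{"method": "carry_out", "body": {
  "targets": [0.0,0,0.02,0.018,-1.9,0,0,0.0,0,0.04,0.035,-3.8,0,0,0.0,0,0.06,0.052,-5.7,0,0,0.0,0,0.08,0.069,-7.6,0,0,0.0,0,0.1,0.087,-9.5,0,0,0.0,0,0.115,0.1,-11.4,0,0,0.0,0,0.124,0.108,-13.3,0,0,0.0,0,0.124,0.108,-13.3,0,0,0.0,0,0.124,0.108,-13.3,0,0]
}}

```text
clock: 5.92
tcp_pos: [0.4601, 0.1961, 0.0894]
orientation: [1.263, 1.175, -1.262]
contact_force: [0.3, -0.1, -0.8]
grip_width: 0.0074
```

```bash
python3 - <<'E'
from h import *
st();goal([.46,.196,.005],-94)
E
```

```text
t 5.92 tcp [0.4601 0.1961 0.0894] yawy -4.1 x [-0.  0. -1.] y [ 0.997 -0.072 -0.   ] q [ 0.1   0.5  -0.78  2.05  0.5   0.78 -1.05] F [ 0.3 -0.1 -0.8] M [-0.01 -0.    0.03] g 0.0074
shift [ 0.0844 -0.0001  0.0002] turn [-0.029 -0.005  0.002] dist 0.084
```

{"method": "carry_out", "body": {
  "targets": [0.0,0.03,0,0,0,0,0,0.0,0.06,0,0,0,0,0,0.0,0.075,0,0,0,0,0,0.0,0.081,0,0,0,0,0,0.0,0.084,0,0,0,0,0,0.0,0.084,0,0,0,0,0,0.06,0.084,0,0,0,0,0,0.06,0.084,0,0,0,0,0,0.06,0.06,0,0,0,0,0,0.06,0.02,0,0,0,0,0,0.06,-0.04,0,-0.05,0,0,0,0.06,-0.04,0,-0.05,0,0,0]
}}

```text
clock: 7.42
tcp_pos: [0.4652, 0.2499, 0.1333]
orientation: [1.267, 1.175, -1.254]
contact_force: [-0.4, -0.0, -0.6]
grip_width: 0.0601
```

```bash
python3 - <<'E'
from h import *
st();ci=r.camera_info('wrist'); f=r.grab_frame('wrist')
np.save('w3.npy',ci,allow_pickle=True); cv2.imwrite('pics/w3.png',cv2.resize(f,(800,600),interpolation=cv2.INTER_CUBIC))
E
```

```text
t 7.42 tcp [0.4652 0.2499 0.1333] yawy -4.0 x [ 0.005  0.005 -1.   ] y [ 0.998 -0.07   0.005] q [ 0.04  0.48 -0.82  1.96  0.45  0.88 -1.08] F [-0.4 -0.  -0.6] M [ 0.01 -0.06 -0.02] g 0.0601
```

View pics/w3.png

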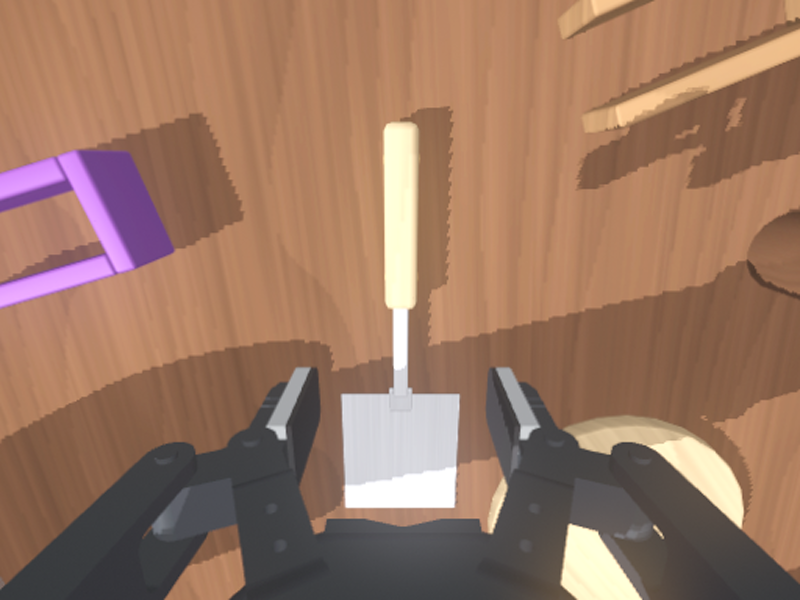

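The lifter lies flat and free: tip edge at (400,508), blade base at (400,394), handle from (400,308) to (401,123).

```bash
python3 - <<'E'
from h import *
ci=np.load('w3.npy',allow_pickle=True).item()
c=lambda *p:[(u*.64,v*.64) for u,v in p]
tip,base=px2w(ci,c((400,508),(401,394)),.002)[:,:2]
h=px2w(ci,c((400,308),(401,123)),.022)[:,:2]
print(tip,base,h,np.linalg.norm(h[0]-h[1]))
d=(tip-h[1]);L=np.linalg.norm(d);d/=L;y=np.degrees(np.arctan2(d[1],d[0]));print(L,'yaw',y)
g=h.mean(0);g2=tip-.225*d;print(g,g2); b=px2w(ci,c((490,508),(625,417),(745,490)),.015);print(b)
G=(g+g2)/2
goal([*G,.06],y);goal([*G,.002],y)
E
```

```text
[0.45018696 0.0686074 ] [0.45807662 0.16877565] [[0.46253132 0.24051377]
 [0.47066266 0.346313  ]] 0.10611124674441642
0.278459429201793 yaw -94.2168824273676
[0.46659699 0.29341339] [0.46673168 0.2929983 ]
[[0.51781382 0.07622088 0.015     ]
 [0.61119545 0.14774833 0.015     ]
 [0.7023918  0.0805489  0.015     ]]
shift [ 0.0733 -0.0018 -0.0429] turn [ 0.042 -0.056 -0.054] dist 0.085
shift [ 0.1313 -0.0021 -0.0426] turn [ 0.042 -0.056 -0.054] dist 0.138
```

{"method": "carry_out", "body": {
  "targets": [0.06,0.04,-0.002,-0.0425,0.04,-0.06,-0.05,0.06,0.09,-0.002,-0.0425,0.04,-0.06,-0.05,0.06,0.115,-0.002,-0.0425,0.04,-0.06,-0.05,0.06,0.127,-0.002,-0.0425,0.04,-0.06,-0.05,0.06,0.131,-0.002,-0.0425,0.04,-0.06,-0.05,0.06,0.131,-0.002,-0.0425,0.04,-0.06,-0.05,0.0,0.131,-0.002,-0.0425,0.04,-0.06,-0.05,0.0,0.131,-0.002,-0.0425,0.04,-0.06,-0.05,0.0,0.131,-0.002,-0.0425,0.04,-0.06,-0.05,0.0,0.131,-0.002,-0.0425,0.04,-0.06,-0.05,0.0,0.131,-0.002,-0.0425,0.04,-0.06,-0.05],
  "squeeze": 110
}}

```text
clock: 8.85
tcp_pos: [0.4672, 0.2932, 0.0033]
orientation: [1.264, 1.172, -1.262]
contact_force: [-1.1, -2.5, 7.0]
grip_width: 0.0177
```

```bash
python3 - <<'E'
from h import *
st()
E
```

```text
t 8.85 tcp [0.4672 0.2932 0.0033] yawy -4.2 x [ 0.002 -0.    -1.   ] y [ 0.997 -0.073  0.002] q [-0.16  0.7  -0.67  1.97  0.66  0.7  -1.31] F [-1.1 -2.5  7. ] M [-0.33  0.34  0.07] g 0.0177
```

```bash
cat >> h.py <<'E'
D=.225; H=.0033
def tipgoal(tip,yaw,pitch=0):
    """tip = wanted underside front edge middle in world"""
    a=np.deg2rad(yaw);p=np.deg2rad(pitch);l=np.array([np.cos(a),np.sin(a),0]);k=np.array([0,0,1.])
    d=np.cos(p)*l-np.sin(p)*k; u=np.cos(p)*k+np.sin(p)*l
    t=np.array(tip)-D*d+H*u; print('TCP',np.round(t,4),end=' '); return goal(t,yaw,0,pitch)
def tip():
    s=r.get_obs();m=rot(s['orientation']).as_matrix();d=m[:,2];u=-m[:,0]
    t=s['tcp_pos']+D*d-H*u;print('tip',np.round(t,4),'yaw',round(np.degrees(np.arctan2(d[1],d[0])),2),'pitch',round(-np.degrees(np.arcsin(d[2])),2));return t
E
python3 - <<'E'
from h import *
tip();tipgoal([.601,-.205,.09],-94.2,0)
E
```

```text
tip [0.4507 0.0688 0.    ] yaw -94.2 pitch -0.02
TCP [0.6175 0.0194 0.0933] shift [-0.0897  0.1701  0.2621] turn [ 0.     0.003 -0.019] dist 0.325
```

{"method": "carry_out", "body": {
  "targets": [0.0,-0.02,0,0,0,0,0,0.0,-0.05,0,0,0,0,0,0.0,-0.08,0.01,0.02,0,0,0,0.0,-0.09,0.03,0.055,0,0,0,0.0,-0.09,0.06,0.1,0,0,0,0.0,-0.09,0.09,0.145,0,0,0,0.0,-0.09,0.12,0.19,0,0,0,0.0,-0.09,0.15,0.23,0,0,0,0.0,-0.09,0.165,0.255,0,0,0,0.0,-0.09,0.17,0.262,0,0,0,0.0,-0.09,0.17,0.262,0,0,0,0.0,-0.09,0.17,0.262,0,0,0]
}}

```text
clock: 10.35
tcp_pos: [0.6167, 0.0218, 0.0941]
orientation: [1.262, 1.174, -1.259]
contact_force: [-0.1, 0.3, -0.9]
grip_width: 0.0179
```

```bash
python3 - <<'E'
from h import *
st();t=tip();ci=r.camera_info('scene');f=r.grab_frame('scene');cv2.imwrite('pics/s4raw.png',f)
print(w2px(ci,[t]), w2px(ci,[[.594,-.294,.028],[.594,-.294,.010]]))
x0,y0,k=170,190,4
c=cv2.resize(f[y0:y0+150,x0:x0+200],None,fx=k,fy=k,interpolation=cv2.INTER_CUBIC)
cv2.imwrite('pics/s4.png',c)
E
```

```text
t 10.35 tcp [0.6167 0.0218 0.0941] yawy -4.0 x [ 0.002  0.001 -1.   ] y [ 0.998 -0.07   0.002] q [ 0.39  0.65 -0.73  1.77  0.53  0.92 -0.64] F [-0.1  0.3 -0.9] M [ 0.16 -0.01  0.04] g 0.0179
tip [ 0.6009 -0.2027  0.0906] yaw -94.03 pitch 0.05
[[241.00477519 234.81047512]] [[218.17987795 260.56846872]
 [218.71318789 263.07193799]]
```

View pics/s4.png

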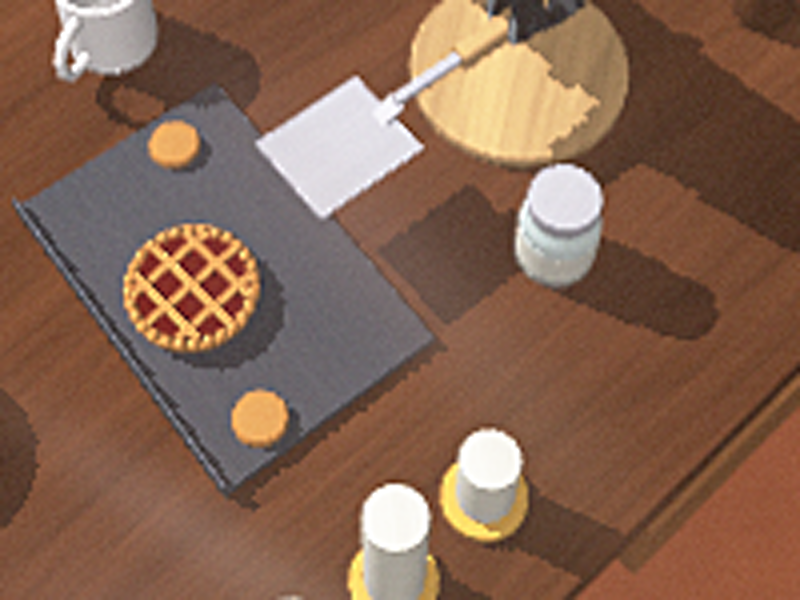

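The scene crop shows the tart centred at (192,287), the blade's front edge running (258,145)-(322,216), and the sheet corners at (218,87), (435,340), (228,492) and (15,202).

```bash
python3 - <<'E'
from h import *
ci=r.camera_info('scene')
c=lambda *p:[(170+u/4,190+v/4) for u,v in p]
t=tip()
o=px2w(ci,c((290,180.5)),t[2]+.001)[0];print('obs tip',o,'corr',t-o)
co=t-o
print('tart',px2w(ci,c((191.5,287),),.026)+co*[1,1,0])
e=px2w(ci,c((218,87),(435,340)),.01)+co;l=px2w(ci,c((15,202),(228,492)),.022)+co;print('open edge',e,'lip',l)
for q in(e,l):
  d=q[1]-q[0];print(np.degrees(np.arctan2(d[1],d[0])),np.linalg.norm(d[:2]))
print('bisc',px2w(ci,c((174,143),(260,417)),.021)+co)
print('board',px2w(ci,c((412,70),(628,78),(525,165)),.015)+co)
E
```

```text
tip [ 0.6009 -0.2028  0.0905] yaw -94.03 pitch 0.04
obs tip [ 0.60519763 -0.20028682  0.09153778] corr [-0.00430361 -0.00247259 -0.001     ]
tart [[ 0.59133491 -0.29922862  0.026     ]]
open edge [[ 0.45265287 -0.16181261  0.009     ]
 [ 0.74609135 -0.18417423  0.009     ]] lip [[ 0.43453878 -0.35746498  0.021     ]
 [ 0.73407521 -0.37973218  0.021     ]]
-4.357829037105585 0.2942892876842018
-4.251482953575574 0.30036295038095634
bisc [[ 0.47705092 -0.22746959  0.02      ]
 [ 0.70612527 -0.32623333  0.02      ]]
board [[ 0.55440627 -0.02893932  0.014     ]
 [ 0.68529571  0.10259929  0.014     ]
 [ 0.68578269 -0.0240885   0.014     ]]
```

```bash
python3 - <<'E'
from h import *
tipgoal([.598,-.208,.03],-94.3,3);tipgoal([.598,-.208,.0125],-94.3,3)
E
```

```text
TCP [0.6148 0.0159 0.0451] shift [ 0.0489 -0.0015  0.0059] turn [ 0.054  0.593 -0.016] dist 0.049
TCP [0.6148 0.0159 0.0276] shift [ 0.0664 -0.0016  0.006 ] turn [ 0.054  0.593 -0.016] dist 0.067
```

{"method": "carry_out", "body": {
  "targets": [0.0,0.02,-0.0015,0.006,0.05,0.3,0,0.0,0.04,-0.0015,0.006,0.05,0.6,0,0.0,0.055,-0.0015,0.006,0.05,0.6,0,0.0,0.062,-0.0015,0.006,0.05,0.6,0,0.0,0.0665,-0.0015,0.006,0.05,0.6,0,0.0,0.0665,-0.0015,0.006,0.05,0.6,0,0.0,0.0665,-0.0015,0.006,0.05,0.6,0]
}}

```text
clock: 11.28
tcp_pos: [0.6153, 0.0161, 0.028]
orientation: [1.305, 1.209, -1.235]
contact_force: [0.1, -0.2, -1.5]
grip_width: 0.0179
```

```bash
python3 - <<'E'
from h import *
st();tip();f=r.grab_frame('scene');g=r.grab_frame('side')
W=np.zeros((600,800,3),np.uint8);W[:300]=cv2.resize(f[205:280,190:390],(800,300),interpolation=cv2.INTER_CUBIC)
W[300:]=cv2.resize(g[115:205,180:420],(800,300),interpolation=cv2.INTER_CUBIC);cv2.imwrite('pics/s5.png',W)
E
```

```text
t 11.28 tcp [0.6153 0.0161 0.028 ] yawy -4.3 x [ 0.006  0.053 -0.999] y [ 0.997 -0.074  0.002] q [ 0.4   0.74 -0.7   1.81  0.57  0.79 -0.64] F [ 0.1 -0.2 -1.5] M [ 0.07 -0.04  0.01] g 0.0179
tip [ 0.5986 -0.2078  0.0128] yaw -94.26 pitch 3.04
```

View pics/s5.png

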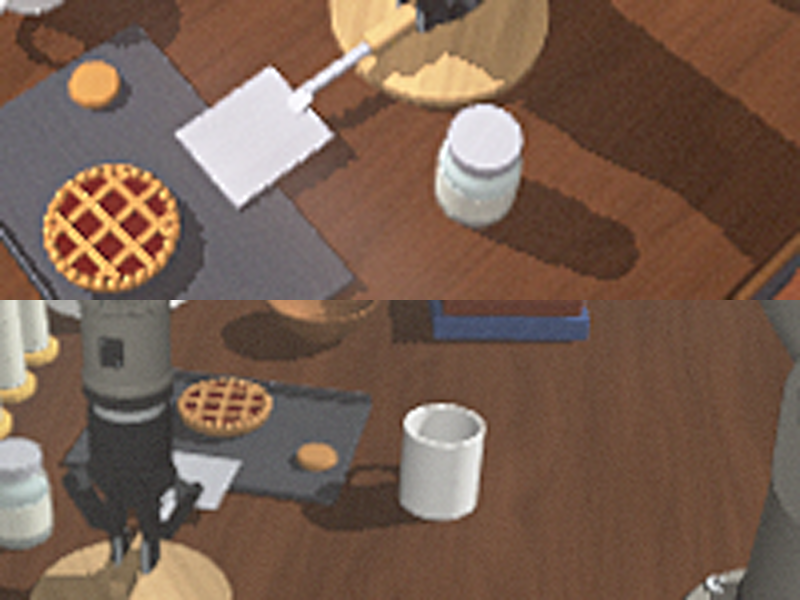

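{"method": "carry_out", "body": {
  "targets": [0.0,0.0015,0,0,0,0,0,0.0,0.003,0,0,0,0,0,0.0,0.003,0,0,0,0,0]
}}

```text
clock: 11.75
tcp_pos: [0.6153, 0.0161, 0.025]
orientation: [1.305, 1.209, -1.235]
contact_force: [1.2, 1.3, -0.3]
grip_width: 0.0175
```

```bash
python3 - <<'E'
from h import *
st();t=tip();tipgoal([.593,-.265,t[2]],-94.3,3);tipgoal([.588,-.338,t[2]],-94.3,3)
E
```

```text
t 11.75 tcp [0.6153 0.0161 0.025 ] yawy -4.3 x [ 0.006  0.053 -0.999] y [ 0.997 -0.074  0.002] q [ 0.4   0.74 -0.69  1.81  0.57  0.79 -0.64] F [ 1.2  1.3 -0.3] M [-0.03 -0.02  0.03] g 0.0175
tip [ 0.5986 -0.2078  0.0098] yaw -94.26 pitch 3.03
TCP [ 0.6098 -0.0411  0.0248] shift [-0.0029 -0.0012  0.0574] turn [ 0.008 -0.007 -0.026] dist 0.057
TCP [ 0.6048 -0.1141  0.0248] shift [-0.0068 -0.0007  0.1305] turn [ 0.008 -0.007 -0.026] dist 0.131
```

{"method": "carry_out", "body": {
  "targets": [0.0,-0.0008,0,0.015,0,0,0,0.0,-0.0017,0,0.032,0,0,0,0.0,-0.0024,0,0.046,0,0,0,0.0,-0.003,0,0.056,0,0,0,0.0,-0.0034,-0.001,0.064,0,0,0,0.0,-0.0037,-0.001,0.07,0,0,0,0.0,-0.004,-0.001,0.076,0,0,0,0.0,-0.0044,-0.001,0.083,0,0,0,0.0,-0.0047,-0.001,0.09,0,0,0,0.0,-0.005,-0.001,0.096,0,0,0,0.0,-0.005,-0.001,0.096,0,0,0]
}}

```text
clock: 13.12
tcp_pos: [0.607, -0.0811, 0.0247]
orientation: [1.305, 1.208, -1.237]
contact_force: [-0.3, -1.6, -0.3]
grip_width: 0.0176
```

```bash
python3 - <<'E'
from h import *
st();t=tip();tipgoal([.588,-.338,t[2]],-94.3,3)
f=r.grab_frame('scene');g=r.grab_frame('side')
W=np.zeros((600,800,3),np.uint8);W[:300]=cv2.resize(f[225:300,170:370],(800,300),interpolation=cv2.INTER_CUBIC)
W[300:]=cv2.resize(g[115:205,180:420],(800,300),interpolation=cv2.INTER_CUBIC);cv2.imwrite('pics/s6.png',W)
E
```

```text
t 13.12 tcp [ 0.607  -0.0811  0.0247] yawy -4.3 x [ 0.006  0.051 -0.999] y [ 0.997 -0.076  0.002] q [ 0.56  0.74 -0.69  1.81  0.57  0.8  -0.49] F [-0.3 -1.6 -0.3] M [-0.27  0.1   0.03] g 0.0176
tip [ 0.5901 -0.305   0.0098] yaw -94.33 pitch 2.97
TCP [ 0.6048 -0.1141  0.0249] shift [-0.0018  0.0003  0.033 ] turn [-0.005  0.007 -0.024] dist 0.033
```

View pics/s6.png

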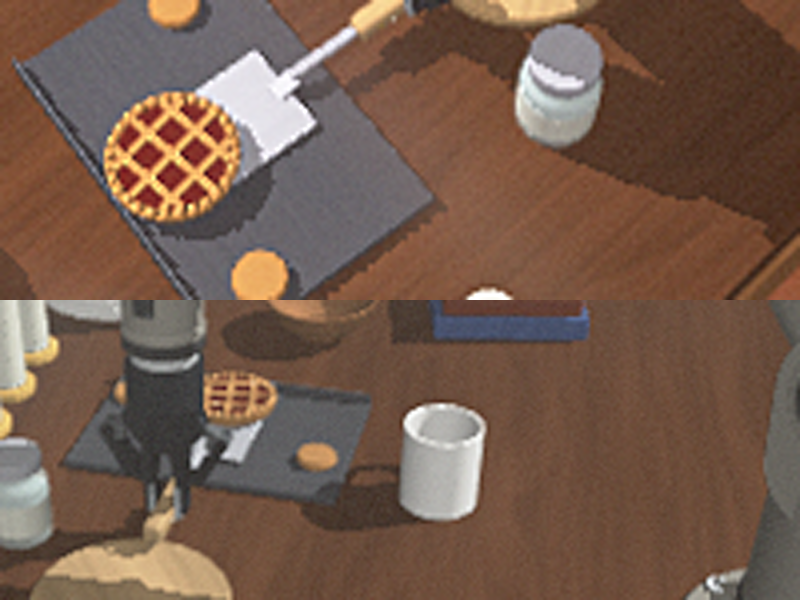

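The tart is now against the lip at (172,156) in the top crop, and the blade is partly under it. I'll keep pushing slowly.

{"method": "carry_out", "body": {
  "targets": [0.0,-0.0003,0,0.006,0,0,0,0.0,-0.0006,0,0.012,0,0,0,0.0,-0.001,0,0.018,0,0,0,0.0,-0.0013,0,0.024,0,0,0,0.0,-0.0016,0,0.03,0,0,0,0.0,-0.0018,0,0.034,0,0,0,0.0,-0.0018,0,0.034,0,0,0]
}}

```text
clock: 14.1
tcp_pos: [0.6043, -0.1155, 0.0247]
orientation: [1.305, 1.207, -1.238]
contact_force: [0.2, 0.3, -0.6]
grip_width: 0.0174
```

```bash
python3 - <<'E'
from h import *
st();t=tip()
ci=r.camera_info('scene');f=r.grab_frame('scene');cv2.imwrite('pics/s7raw.png',f)
# cheap tart centre: hue of crust/filling in a window around lip, largest blob
h=cv2.cvtColor(f,cv2.COLOR_BGR2HSV);w=w2px(ci,[[.590,-.31,.026]])[0].astype(int)
m=np.zeros(f.shape[:2],np.uint8);cv2.circle(m,tuple(int(v) for v in w),26,255,-1)
m&=cv2.inRange(h,(0,90,60),(30,255,255));n,l,s,c=cv2.connectedComponentsWithStats(cv2.morphologyEx(m,cv2.MORPH_CLOSE,np.ones((5,5))))
i=1+np.argmax(s[1:,4]);x,y,ww,hh,_=s[i];print(s[i],'centre',px2w(ci,[(x+ww/2-.5,y+hh/2-.5)],.026)+[-.0043,-.0025,0])
tipgoal([t[0],t[1],.03],-94.3,0)
E
```

```text
t 14.1 tcp [ 0.6043 -0.1155  0.0247] yawy -4.3 x [ 0.006  0.051 -0.999] y [ 0.997 -0.076  0.002] q [ 0.61  0.75 -0.69  1.8   0.57  0.8  -0.43] F [ 0.2  0.3 -0.6] M [-0.05  0.05  0.02] g 0.0174
tip [ 0.5873 -0.3394  0.0099] yaw -94.33 pitch 2.93
[ 187  248   43   41 1058] centre [[ 0.5873534  -0.33496138  0.026     ]]
TCP [ 0.6042 -0.115   0.0333] shift [-0.0086 -0.0001 -0.0009] turn [-0.005 -0.583 -0.019] dist 0.009
```

```bash
python3 - <<'E'
from h import *
f=cv2.imread('pics/s7raw.png');g=r.grab_frame('side')
W=np.zeros((600,800,3),np.uint8);W[:400,:]=cv2.resize(f[225:285,170:290],(800,400),interpolation=cv2.INTER_CUBIC)
W[400:,:400]=cv2.resize(g[125:175,210:310],(400,200),interpolation=cv2.INTER_CUBIC);cv2.imwrite('pics/s7.png',W)
E
```

```text
(no output)
```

View pics/s7.png

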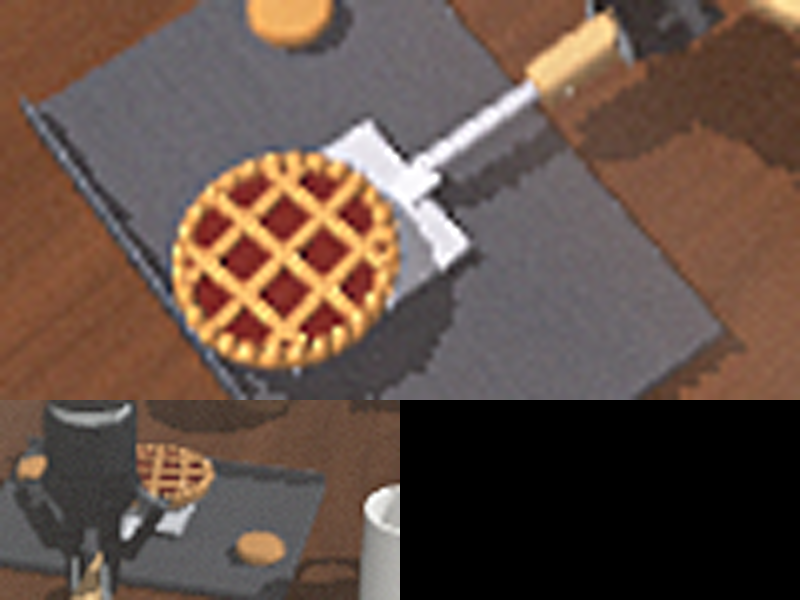

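The tart (centre (286,260)) sits against the lip, level, with the blade well under it. I'll level the blade and lift.

```bash
python3 - <<'E'
from h import *
ci=r.camera_info('scene');print(px2w(ci,[(212.9,264)],.027)+[-.0043,-.0025,0])
tipgoal([.5876,-.336,.018],-94.3,-1);tipgoal([.588,-.332,.065],-94.3,-2)
E
```

```text
[[ 0.58737039 -0.31566894  0.027     ]]
TCP [ 0.6045 -0.1116  0.0174] shift [ 0.0075 -0.0001 -0.0034] turn [-0.005 -0.782 -0.019] dist 0.008
TCP [ 0.6049 -0.1077  0.0604] shift [-0.0354  0.0001 -0.0096] turn [-0.005 -0.982 -0.019] dist 0.037
```

{"method": "carry_out", "body": {
  "targets": [0.0,-0.001,0,-0.001,0,-0.1,0,0.0,-0.003,0,-0.002,0,-0.25,0,0.0,-0.006,0,-0.004,0,-0.4,0,0.0,-0.01,0,-0.006,0,-0.55,0,0.0,-0.015,0,-0.008,0,-0.7,0,0.0,-0.021,0,-0.0095,0,-0.85,0,0.0,-0.028,0,-0.0095,0,-1.0,0,0.0,-0.033,0,-0.0095,0,-1.0,0,0.0,-0.0355,0,-0.0095,0,-1.0,0,0.0,-0.0355,0,-0.0095,0,-1.0,0]
}}

```text
clock: 15.45
tcp_pos: [0.6048, -0.1081, 0.0607]
orientation: [1.238, 1.145, -1.282]
contact_force: [-0.3, 0.4, -3.4]
grip_width: 0.0175
```

```bash
python3 - <<'E'
from h import *
st();t=tip();f=r.grab_frame('scene');g=r.grab_frame('side')
W=np.zeros((600,800,3),np.uint8);W[:400,:]=cv2.resize(f[215:285,170:310],(800,400),interpolation=cv2.INTER_CUBIC)
W[400:,:400]=cv2.resize(g[115:165,210:310],(400,200),interpolation=cv2.INTER_CUBIC);cv2.imwrite('pics/s8.png',W)
E
```

```text
t 15.45 tcp [ 0.6048 -0.1081  0.0607] yawy -4.4 x [-0.001 -0.037 -0.999] y [ 0.997 -0.076  0.002] q [ 0.55  0.68 -0.67  1.8   0.59  0.87 -0.49] F [-0.3  0.4 -3.4] M [ 0.39 -0.    0.06] g 0.0175
tip [ 0.5877 -0.3325  0.0656] yaw -94.36 pitch -2.09
```

View pics/s8.png

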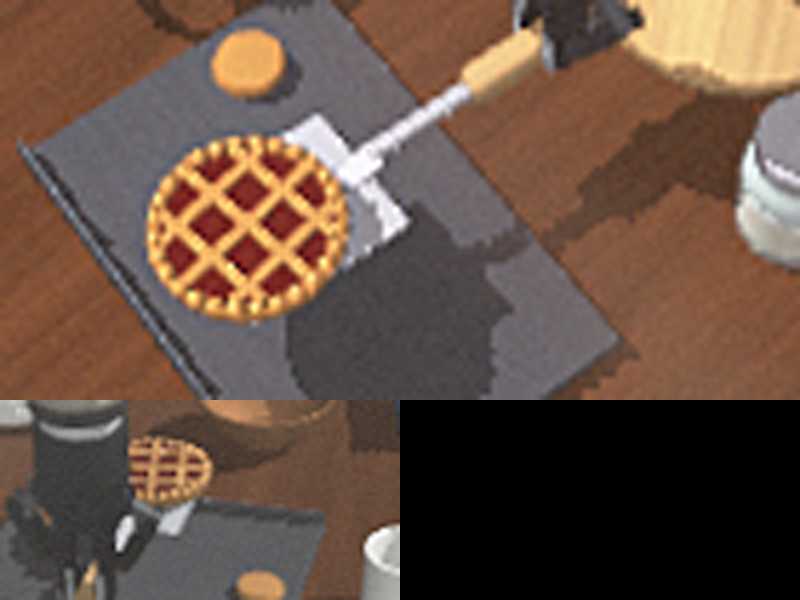

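```bash
python3 - <<'E'
from h import *
from scipy.optimize import least_squares
ci=r.camera_info('scene');co=np.array([-.0043,-.0025,0])
c=px2w(ci,[(170+248/5.714,215+228/5.714)],.082)[0]+co;t=tip();print('tart',c,'behind tip',np.linalg.norm((c-t)[:2]))
S=(px2w(ci,[(u*.64,v*.64) for u,v in [(426,322),(511,324),(468,289),(470,359)]],.015)+co)[:,:2]
W=np.array([[.5696,.1367],[.5254,.0140],[.5178,.0762],[.6112,.1477],[.7024,.0805]])
for n,P in(('S',S),('W',W),('all',np.r_[S,W])):
  print(n,least_squares(lambda q:np.hypot(*(P-q).T)-.095,[.61,.05]).x)
E
```

```text
tip [ 0.5875 -0.3324  0.0652] yaw -94.35 pitch -2.09
tart [ 0.58924282 -0.30794814  0.082     ] behind tip 0.024491987548011043
S [0.61356893 0.04240161]
W [0.6113458  0.05253287]
all [0.61227502 0.04768954]
```

```bash
python3 - <<'E'
from h import *
sh,t=tipgoal([.6265,.022,.065],-60,-2)
E
```

```text
TCP [0.514  0.2168 0.0604] shift [-0.0118 -0.1149 -0.3169] turn [-6.866  0.021  0.231] dist 0.337
```

{"method": "carry_out", "body": {
  "targets": [0.0,0,-0.001,-0.003,-0.07,0,0,0.0,0,-0.005,-0.013,-0.27,0,0.01,0.0,-0.001,-0.0115,-0.032,-0.69,0,0.02,0.0,-0.002,-0.022,-0.06,-1.3,0,0.04,0.0,-0.003,-0.033,-0.092,-2.0,0.01,0.07,0.0,-0.005,-0.046,-0.127,-2.75,0.01,0.09,0.0,-0.006,-0.06,-0.165,-3.57,0.01,0.12,0.0,-0.0075,-0.0735,-0.203,-4.4,0.01,0.15,0.0,-0.009,-0.086,-0.238,-5.15,0.02,0.17,0.0,-0.01,-0.098,-0.269,-5.84,0.02,0.2,0.0,-0.011,-0.107,-0.295,-6.39,0.02,0.21,0.0,-0.0115,-0.112,-0.309,-6.7,0.02,0.23]
}}

```text
clock: 17.05
tcp_pos: [0.5144, 0.2123, 0.0608]
orientation: [0.805, 1.38, -0.831]
contact_force: [1.0, 0.4, -2.5]
grip_width: 0.018
```

```bash
python3 - <<'E'
from h import *
st();t=tip();tipgoal([.6265,.022,.065],-60,-2)
E
```

```text
t 17.05 tcp [0.5144 0.2123 0.0608] yawy 29.6 x [ 0.018 -0.029 -0.999] y [0.87  0.493 0.001] q [ 0.11  0.66 -0.84  1.93  0.7   0.86 -0.59] F [ 1.   0.4 -2.5] M [ 0.34  0.18 -0.01] g 0.018
tip [0.6254 0.0166 0.0652] yaw -60.45 pitch -1.95
TCP [0.514  0.2168 0.0604] shift [ 0.0003  0.0019 -0.0042] turn [-0.089 -0.011 -0.009] dist 0.005
```

Nearly there. I'll settle and look from the scene camera.

{"method": "carry_out", "body": {
  "targets": [0.0,0,0.001,-0.002,-0.09,0,0,0.0,0,0.002,-0.004,-0.09,0,0,0.0,0,0.002,-0.004,-0.09,0,0]
}}

```text
clock: 17.42
tcp_pos: [0.5146, 0.2157, 0.0606]
orientation: [0.799, 1.381, -0.827]
contact_force: [0.5, -0.8, -1.9]
grip_width: 0.0176
```

```bash
python3 - <<'E'
from h import *
st();t=tip();ci=r.camera_info('scene');f=r.grab_frame('scene')
x0,y0=250,165
W=cv2.resize(f[y0:y0+90,x0:x0+120],(800,600),interpolation=cv2.INTER_CUBIC)
cv2.imwrite('pics/s9.png',W); print((w2px(ci,[t,[.6163,.0495,.015]])-[x0,y0])*6.6667)
E
```

```text
t 17.43 tcp [0.5146 0.2157 0.0606] yawy 29.9 x [ 0.018 -0.03  -0.999] y [0.867 0.499 0.001] q [ 0.11  0.66 -0.84  1.93  0.7   0.87 -0.59] F [ 0.5 -0.8 -1.9] M [0.31 0.19 0.01] g 0.0176
tip [0.6268 0.0207 0.0651] yaw -60.09 pitch -1.98
[[318.33519425 259.20814689]
 [336.08407359 269.53190773]]
```

View pics/s9.png

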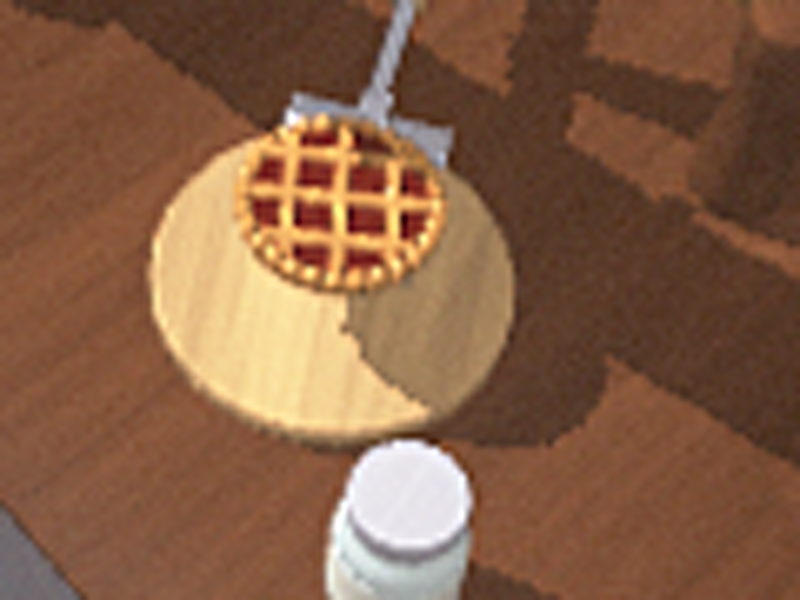

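The tart is level on the blade at about (340,203). The board's top face spans (150..516, ~128..430), so its centre is about (333,279).

```bash
python3 - <<'E'
from h import *
ci=r.camera_info('scene');c=lambda u,v:[(250+(u+.0)/6.6667,165+v/6.6667)]
B=px2w(ci,c(333,279),.015)[0];T=px2w(ci,c(340.5,203),.080)[0];t=tip()
print('B',B,'T',T,'T-B',T-B,'tip-T',t-T+[.0043,.0025,0]*np.array([-1,-1,0]))
l=np.array([.5,-.866,0]);d=(B-T)[:2];print('along',d@l[:2],'side',d@[.866,.5])
E
```

```text
tip [0.6268 0.0206 0.065 ] yaw -60.09 pitch -1.98
B [0.61935159 0.04412066 0.015     ] T [0.61679128 0.04493951 0.08      ] T-B [-0.00256031  0.00081885  0.065     ] tip-T [ 0.0056609  -0.02681425 -0.01495339]
along 0.0019892829971723705 side 0.0018078031449540758
```

```bash
python3 - <<'E'
from h import *
tipgoal([.631,.0165,.030],-60,0);tipgoal([.631,.0165,.0165],-60,2)
E
```

```text
TCP [0.5185 0.2114 0.0333] shift [0.0274 0.0012 0.0047] turn [-0.019  0.396 -0.005] dist 0.028
TCP [0.5186 0.2111 0.0277] shift [0.0331 0.0012 0.0048] turn [-0.019  0.796 -0.005] dist 0.033
```

{"method": "carry_out", "body": {
  "targets": [0.0,0.003,0.0005,0.001,0,0.05,0,0.0,0.008,0.001,0.002,0,0.12,0,0.0,0.014,0.001,0.003,-0.02,0.2,0,0.0,0.02,0.001,0.004,-0.02,0.3,0,0.0,0.0255,0.001,0.0045,-0.02,0.4,0,0.0,0.029,0.001,0.005,-0.02,0.52,0,0.0,0.031,0.001,0.005,-0.02,0.65,0,0.0,0.033,0.001,0.005,-0.02,0.8,0,0.0,0.033,0.001,0.005,-0.02,0.8,0]
}}

```text
clock: 18.6
tcp_pos: [0.5188, 0.2105, 0.0277]
orientation: [0.834, 1.443, -0.805]
contact_force: [-0.7, 0.0, -2.2]
grip_width: 0.0175
```

```bash
python3 - <<'E'
from h import *
st();t=tip();
for p in(4,6,8,10,12): tipgoal([t[0],t[1],.0155],-60,p)
E
```

```text
t 18.6 tcp [0.5188 0.2105 0.0277] yawy 30.0 x [-0.017  0.031 -0.999] y [0.866 0.5   0.   ] q [ 0.15  0.73 -0.84  1.93  0.7   0.8  -0.55] F [-0.7  0.  -2.2] M [ 0.23  0.11 -0.02] g 0.0175
tip [0.631  0.0158 0.0164] yaw -60.03 pitch 2.03
TCP [0.5189 0.21   0.0345] shift [-0.0068 -0.0001  0.0003] turn [-0.006  0.394 -0.005] dist 0.007
TCP [0.5193 0.2093 0.0423] shift [-0.0146 -0.0001  0.0008] turn [-0.006  0.794 -0.005] dist 0.015
TCP [0.5199 0.2083 0.0501] shift [-0.0224 -0.0001  0.0016] turn [-0.006  1.194 -0.005] dist 0.023
TCP [0.5205 0.2072 0.0578] shift [-0.0302 -0.0001  0.0027] turn [-0.006  1.594 -0.005] dist 0.03
TCP [0.5213 0.2058 0.0655] shift [-0.038  -0.0001  0.004 ] turn [-0.006  1.994 -0.005] dist 0.038
```

{"method": "carry_out", "body": {
  "targets": [0.0,-0.0034,0,0,0,0.2,0,0.0,-0.0068,0,0.0003,0,0.39,0,0.0,-0.0107,0,0.0005,0,0.59,0,0.0,-0.0146,0,0.0008,0,0.79,0,0.0,-0.0185,0,0.0012,0,0.99,0,0.0,-0.0224,0,0.0016,0,1.19,0,0.0,-0.0263,0,0.0021,0,1.39,0,0.0,-0.0302,0,0.0027,0,1.59,0,0.0,-0.0302,0,0.0027,0,1.59,0]
}}

```text
clock: 19.73
tcp_pos: [0.5211, 0.2066, 0.0578]
orientation: [0.906, 1.565, -0.759]
contact_force: [0.4, -0.2, -1.5]
grip_width: 0.0174
```

```bash
python3 - <<'E'
from h import *
st();t=tip();l=np.array([.5,-.866,0])
for b in(.03,.065,.09): tipgoal(t-b*l,-60,10)
f=r.grab_frame('scene');cv2.imwrite('pics/s10raw.png',f)
E
```

```text
t 19.73 tcp [0.5211 0.2066 0.0578] yawy 29.9 x [-0.086  0.151 -0.985] y [0.867 0.498 0.   ] q [ 0.31  0.75 -0.95  1.89  0.57  0.84 -0.38] F [ 0.4 -0.2 -1.5] M [-0.14 -0.15  0.04] g 0.0174
tip [0.6313 0.0151 0.0156] yaw -60.09 pitch 9.99
TCP [0.5058 0.2324 0.0579] shift [ 0.0052 -0.0004 -0.0295] turn [-0.019  0.002 -0.009] dist 0.03
TCP [0.4883 0.2627 0.0579] shift [ 0.0112 -0.0005 -0.064 ] turn [-0.019  0.002 -0.009] dist 0.065
TCP [0.4758 0.2844 0.0579] shift [ 0.0156 -0.0005 -0.0886] turn [-0.019  0.002 -0.009] dist 0.09
```

{"method": "carry_out", "body": {
  "targets": [0.0,0.0007,0,-0.004,0,0,0,0.0,0.0021,0,-0.012,0,0,0,0.0,0.0038,0,-0.021,0,0,0,0.0,0.0052,0,-0.03,0,0,0,0.0,0.0052,0,-0.03,0,0,0]
}}

```text
clock: 20.4
tcp_pos: [0.5047, 0.2346, 0.0581]
orientation: [0.904, 1.566, -0.757]
contact_force: [0.1, 0.9, -1.2]
grip_width: 0.0174
```

```bash
cat >> h.py <<'E'
def tart(f,z):
    ci=r.camera_info('scene');h=cv2.cvtColor(f,cv2.COLOR_BGR2HSV);m=np.zeros(f.shape[:2],np.uint8)
    cv2.circle(m,tuple(int(v) for v in w2px(ci,[[.617,.044,.03]])[0]),27,255,-1)
    m&=cv2.inRange(h,(0,150,40),(8,255,190))|(m&cv2.inRange(h,(174,150,40),(180,255,190)))
    ys,xs=np.nonzero(m);p=((xs.min()+xs.max())/2,(ys.min()+ys.max())/2)
    print('n',len(xs),'box',xs.min(),xs.max(),ys.min(),ys.max(),'cen',round(xs.mean(),1),round(ys.mean(),1),'xy',px2w(ci,[(xs.mean(),ys.mean())],z)[0][:2].round(4))
E
python3 - <<'E'
from h import *
st();tip();tart(cv2.imread('pics/s10raw.png'),.04);f=r.grab_frame('scene');cv2.imwrite('pics/s11raw.png',f);tart(f,.035)
E
```

```text
t 20.4 tcp [0.5047 0.2346 0.0581] yawy 30.1 x [-0.087  0.151 -0.985] y [0.866 0.501 0.001] q [ 0.26  0.74 -0.95  1.91  0.57  0.83 -0.43] F [ 0.1  0.9 -1.2] M [ 0.07  0.03 -0.01] g 0.0174
tip [0.6155 0.0434 0.0157] yaw -59.94 pitch 10.01
n 208 box 286 321 191 216 cen 299.2 204.7 xy [0.6218 0.0354]
n 193 box 286 311 178 216 cen 298.8 204.9 xy [0.6193 0.0364]
```

The tart stays put while the blade withdraws, so I'll continue.

{"method": "carry_out", "body": {
  "targets": [0.0,0.0015,0,-0.008,0,0,0,0.0,0.003,0,-0.017,0,0,0,0.0,0.0046,0,-0.026,0,0,0,0.0,0.0062,0,-0.035,0,0,0,0.0,0.0077,0,-0.044,0,0,0,0.0,0.0092,0,-0.053,0,0,0,0.0,0.0106,0,-0.062,0,0,0,0.0,0.01,0,-0.072,0,0,0,0.0,0.01,0,-0.072,0,0,0]
}}

```text
clock: 21.58
tcp_pos: [0.4683, 0.2981, 0.061]
orientation: [0.903, 1.566, -0.756]
contact_force: [-0.4, -0.4, -1.1]
grip_width: 0.0178
```

```bash
python3 - <<'E'
from h import *
st();tip();f=r.grab_frame('scene');cv2.imwrite('pics/s12raw.png',f);tart(f,.032)
x0,y0=250,150;g=r.grab_frame('side')
W=np.zeros((600,800,3),np.uint8);W[:,:560]=cv2.resize(f[y0:y0+90,x0:x0+84],(560,600),interpolation=cv2.INTER_CUBIC)
W[:300,560:]=cv2.resize(g[175:245,160:216],(240,300),interpolation=cv2.INTER_CUBIC)
W[300:,560:]=cv2.resize(g[175:245,190:246],(240,300),interpolation=cv2.INTER_CUBIC)
cv2.imwrite('pics/s12.png',W)
E
```

```text
t 21.57 tcp [0.4683 0.2981 0.061 ] yawy 30.1 x [-0.086  0.151 -0.985] y [0.865 0.502 0.001] q [ 0.13  0.72 -0.95  1.93  0.57  0.79 -0.56] F [-0.4 -0.4 -1.1] M [-0.06 -0.06  0.01] g 0.0178
tip [0.5792 0.1069 0.0187] yaw -59.88 pitch 10.02
n 181 box 287 311 195 215 cen 299.1 205.2 xy [0.6196 0.0378]
```

```bash
python3 - <<'E'
from h import *
tipgoal([.535,.18,.06],-60,0);tipgoal([.452,.080,.05],-94,0)
E
```

```text
TCP [0.4225 0.3749 0.0633] shift [ 0.0131 -0.0012 -0.0899] turn [ 0.003 -1.994 -0.006] dist 0.091
TCP [0.4677 0.3045 0.0533] shift [ 0.0084  0.0027 -0.0059] turn [ 6.785 -1.937  0.586] dist 0.011
```

{"method": "carry_out", "body": {
  "targets": [0.0,-0.008,0.001,-0.003,0,-0.6,0,0.0,-0.008,0.001,-0.006,0,-1.2,0,0.0,-0.004,0.001,-0.006,1.2,-1.9,0.1,0.0,0.0,0.001,-0.006,2.8,-1.95,0.25,0.0,0.004,0.002,-0.006,4.5,-1.95,0.4,0.0,0.008,0.003,-0.006,6.0,-1.94,0.52,0.0,0.008,0.003,-0.006,6.8,-1.94,0.59,0.0,0.008,0.003,-0.006,6.8,-1.94,0.59,0.0,0.008,0.003,-0.006,6.8,-1.94,0.59]
}}

```text
clock: 22.8
tcp_pos: [0.4681, 0.3044, 0.0538]
orientation: [1.261, 1.175, -1.26]
contact_force: [-0.7, 0.0, -1.8]
grip_width: 0.0175
```

```bash
python3 - <<'E'
from h import *
st();t=tip();tipgoal([t[0],t[1],0],-94,0)
E
```

```text
t 22.8 tcp [0.4681 0.3044 0.0538] yawy -4.0 x [ 0. -0. -1.] y [ 0.998 -0.07   0.   ] q [-0.14  0.63 -0.71  1.93  0.57  0.79 -1.25] F [-0.7  0.  -1.8] M [ 0.19 -0.01 -0.01] g 0.0175
tip [0.4524 0.08   0.0505] yaw -94.01 pitch -0.01
TCP [0.4681 0.3044 0.0033] shift [ 0.0505 -0.0001 -0.    ] turn [-0.003  0.002 -0.005] dist 0.05
```

{"method": "carry_out", "body": {
  "targets": [0.0,0.02,0,0,0,0,0,0.0,0.037,0,0,0,0,0,0.0,0.046,0,0,0,0,0,0.0,0.05,0,0,0,0,0,0.0,0.0505,0,0,0,0,0,0.06,0.0505,0,0,0,0,0,0.06,0.0505,0,0,0,0,0,0.06,0.0505,0,0,0,0,0,0.06,0.02,0,0,0,0,0,0.06,-0.03,0,0,0,0,0,0.06,-0.09,0,0,0,0,0,0.06,-0.12,0,0,0,0,0]
}}

```text
clock: 24.3
tcp_pos: [0.4689, 0.3055, 0.1771]
orientation: [1.264, 1.174, -1.257]
contact_force: [0.1, -0.2, -0.6]
grip_width: 0.0599
```

```bash
python3 - <<'E'
from h import *
st();f=r.grab_frame('scene');tart(f,.032);g=r.grab_frame('side')
W=np.zeros((600,800,3),np.uint8);W[:400,:]=cv2.resize(f[115:315,160:410],(800,400),interpolation=cv2.INTER_CUBIC)[:, :]
W[:400,:500]=cv2.resize(f[120:320,160:410],(500,400),interpolation=cv2.INTER_CUBIC)
W[:400,500:]=cv2.resize(f[165:235,260:312],(300,400),interpolation=cv2.INTER_CUBIC)
W[400:,:]=cv2.resize(g[130:245,110:415],(800,302),interpolation=cv2.INTER_CUBIC)[100:300]
cv2.imwrite('pics/end.png',W)
E
```

```text
t 24.3 tcp [0.4689 0.3055 0.1771] yawy -4.0 x [ 0.004  0.002 -1.   ] y [ 0.998 -0.07   0.004] q [-0.05  0.47 -0.83  1.85  0.41  1.   -1.12] F [ 0.1 -0.2 -0.6] M [-0.   -0.05  0.04] g 0.0599
n 183 box 287 311 183 215 cen 298.8 205.1 xy [0.6187 0.0374]
```

View pics/end.png

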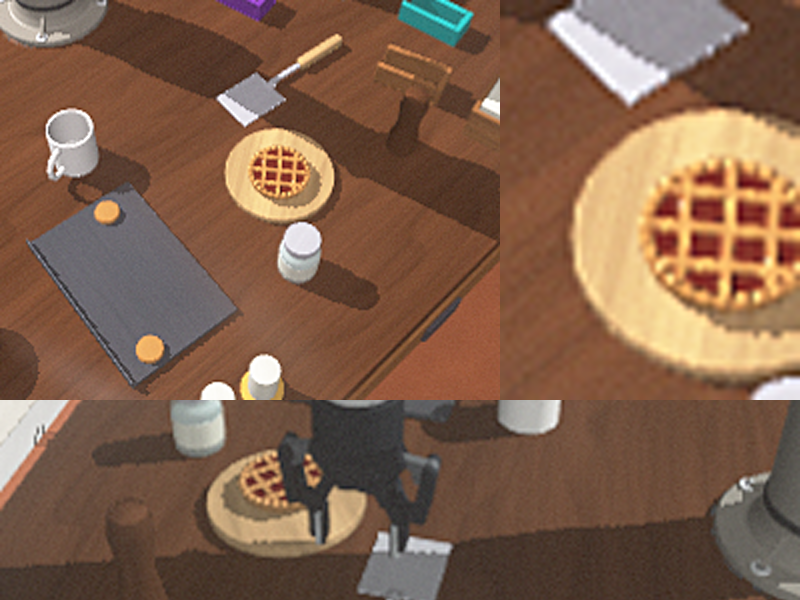

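The tart lies flat and central on the board (about (280,172), board (280,174)). The lifter is flat on bare wood, and the biscuits are still on the sheet.

```bash
python3 -c "
from bench import r
print(r.hand_in())"
```

```text
the job is handed in; nothing more can be done
None
```

The tart is in the middle of the round board, flat and right side up, and I handed the job in at about 24 s of the 72 s allowed.

**What I did:**
- I took the lifter out of the oak holder by its neck, laid it flat on the sideboard, let go, and took it again by the handle.
- I slid the blade under the tart against the lip, carried it to the board, and lowered it. Then I tilted the blade 10° and pulled it out.
- I laid the lifter flat on the bare sideboard, released it and lifted the gripper clear.

**Last checks:**
- **Tart:** the final colour measurement put it about 7 mm from the board's centre. By eye in the last picture it looked closer than that. It barely moved while the blade came out.
- **Lifter:** it lies flat, clear of the board and the holder.
- **Other things:** in the last picture both biscuits are on the sheet, and the mug and jar are standing where they were. I took no fresh position measurements of these things, and the bowl was only partly in view.
- **Forces:** readings taken at the end of each move stayed under about 8 N. I did not record peaks during moves.

**Checks that disagreed:**
- The scene and wrist cameras differed by up to 10 mm on the board's centre, so I judged the placing with the scene camera alone.
- One automatic tart detection at the lip was wrong; I checked it by eye in a crop and discarded it.

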